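Set the saucepan's heat dial to the long mark

TASK

Heat the saucepan on the two-ring hob: press the hob's round power button between the two dials fully in, let it come back up, then use a fingertip to turn the dial in front of the ring on which the lidded saucepan stands, until its pointer clicks in at the long mark in the middle of its scale. Do not change the other dial, and leave both pans, the mug and the tumbler standing where they are.

Things in the scene. Friction and masses are not known exactly. Their poses are not given: they have to be found in the camera images.
- hob: two-ring electric hob fixed on the counter, 340 mm deep (x) by 520 mm wide (y) by 60 mm high; black glass with a 110 mm deep metal control strip along the front. Origin: centre of its underside; +x to its rear, +y to its left, z up; the front (-x) faces the robot
- ring_left (a point): centre of the left cooking ring on the glass, hob frame (47, 130, 60) mm; its dial is dial_left, straight in front of it
- ring_right (a point): centre of the right cooking ring on the glass, hob frame (47, -130, 60) mm; its dial is dial_right, straight in front of it
- dial_left_top (a point): centre of the flat top of the left ring's heat dial (+y side), on its vertical axis, 73 mm above the counter. Dial: low grey disc, 70 mm across, knurled rim and upper edge, top 13 mm above the steel strip, inside a fixed trim ring (84 mm outside, 8 mm high), so 5 mm stands proud. A fingertip pressed (about 10 N) on its top off-centre and carried round the axis turns it. Hob frame (-123, 130, 73) mm
- dial_right_top (a point): centre of the flat top of the right ring's heat dial (-y side), on its vertical axis, 73 mm above the counter. Dial: low grey disc, 70 mm across, knurled rim and upper edge, top 13 mm above the steel strip, inside a fixed trim ring (84 mm outside, 8 mm high), so 5 mm stands proud. A fingertip pressed (about 10 N) on its top off-centre and carried round the axis turns it. Hob frame (-123, -130, 73) mm
- dial_left (a joint): angle of the left dial in rad, growing clockwise seen from above. Spring-loaded clicks at 0 (off dot), 0.52 (short mark), 1.05 (LONG mark), 1.57 and 2.09 (short marks); end stops at 0 and 2.09. Starts at 0.52. Turning past a click takes at most about 0.05 Nm; let go, it drops into the nearest click and stays
- dial_right (a joint): angle of the right dial in rad, growing clockwise seen from above. Spring-loaded clicks at 0 (off dot), 0.52 (short mark), 1.05 (LONG mark), 1.57 and 2.09 (short marks); end stops at 0 and 2.09. Starts at 0. Turning past a click takes at most about 0.05 Nm; let go, it drops into the nearest click and stays
- dial_left_pointer (a point): outer end of the white pointer line on the left dial's top, 34 mm from the axis. At the LONG mark it points straight to the hob's rear (hob +x); at the off dot it points 60 degrees to the left of that
- dial_right_pointer (a point): outer end of the white pointer line on the right dial's top, 34 mm from the axis. At the LONG mark it points straight to the hob's rear (hob +x); at the off dot it points 60 degrees to the left of that
- power_top (a point): centre of the top of the round steel power button, 24 mm across, in a black housing in the middle of the control strip between the dials (hob frame x -123, y 0 mm); pressed straight down
- power (a joint): travel of the power button in m: 0 up, 0.005 fully in (about 4 N); it springs back when let go
- saucepan_mid (a point): lidded steel saucepan, 144 mm across, 112 mm high over the lid's knob, long black handle towards the hob's rear; stands on one of the two rings. This point is on its axis, 40 mm above its underside. It must stay where it stands
- frypan_mid (a point): open dark frying pan, 180 mm across the rim, 34 mm high, black handle towards the rear; stands on the other ring. This point is on its axis, 17 mm above its underside. It must stay where it stands
- mug_mid (a point): white mug, 80 mm across, 90 mm high, on the counter left of the hob; point on its axis 45 mm up. It must stay where it stands
- tumbler_mid (a point): glass tumbler, 72 mm across, 85 mm high, on the counter right of the hob; point on its axis 42 mm up. It must stay where it stands
Things that resemble listed ones, but are neither listed nor needed, are in the scene too. What is shaped like the part that bears mug_mid but blue or orange is not meant.

How it is judged:
By the outcome, as a careful person would: the job done as asked, in the order asked, and still so for the second after the job is handed in, with the robot touching nothing.
It also fails if it takes over 58 s, if anything falls off the work surface, if the arm or the gripper's body presses on something with over 40 N, if the wrist force passes 120 N, or if a joint passes its speed limit or range.

ROBOT

A 6-joint arm with a two-finger parallel gripper is mounted at the origin on the work surface. World frame = base frame: x ahead of the robot, y to its left, z up, the work surface at z = 0. Lengths are in m, angles in rad, forces in N, time in s.
With the tool pointing down it reaches from about 0.4 to 0.825 m from the base axis. Payload 7 kg.
Tool frame: the origin (TCP) lies midway between the tips of the shut fingers; the grasp point (between the pads) lies hold_point_z behind it (hold_point_z is the distance from the TCP to the grasp point, in m); z points along the fingers, y is the line along which they close (so a half turn about z gives the same grasp; the last joint's range is limited). The gripper opens to 88 mm and grips with 3 to 60 N. Pads are 19 mm wide; open, the fingers measure 130 mm over their backs; the gripper's body (78 mm by 193 mm) begins 47 mm behind the grasp point.
Start: joints at [1.587, 0.359, 0.012, 0, -1.224, -0.288], TCP at [0.181, 0.65, 0.227] pointing down, gripper open.
Joint ranges: [-3.07, 3.07], [-1.43, 2.12], [-1.02, 1.25], [-3.03, 1.67], [-3.05, -0], [-3.03, 3.03]. Speed limits (rad/s): [2.39, 2.39, 3.01, 3.14, 3.14, 3.14].

INTERFACE

Orientations are given as [roll, pitch, yaw] about the fixed x, y, z axes, in that order (R = Rz(yaw) Ry(pitch) Rx(roll)).
In Python, from station import * gives the robot as it stands.
- The arm moves only by the tool apply_moves, never from a script. Its argument "steps" is a list of rows, each an object with "translation": the shift along the world's x, y, z scaled (see below), a list of three; "rotation": the turn, a rotation vector about the world's x, y, z scaled (see below), a list of three. A call has exactly 10 rows; each row is the pose to reach, as a shift and turn from the pose commanded when the call began; what a row does not reach only later rows make up. The controller multiplies each number of a shift by 250 mm and each number of a turn by 30 degrees. A row lasts 1/12 s, in which the tool goes at most 41.7 mm and 7.16 degrees, less where a joint would pass 70% of its speed; a pose out of reach is approached as far as the arm can. A call with a number of a shift or a turn outside -1 to 1 is refused whole. A call with a gripper value outside its range is refused whole. "jaw" is the closure, from -1 (fully open) to 1 (shut), so that 0 is half open, set as the call begins (left out, the last holds). The fingers move at their own pace and stop on an object; "newtons" is the grip in N (left out, the last holds). Time passes only in rows, so rows that repeat a pose let the fingers close, or fill a call up. It gives the time, the measured TCP pose, the force, the opening and the grip force at its end, in the units of the state.
- get_state(): the state, without advancing time (a new reading comes with each control period).
- grab_frame(name): name is "side" or "top" or "wrist"; returns the picture (400x640x3 uint8, blue, green, red); there is no depth.
- camera_model(name): a dict with "fx", "fy", "cx", "cy" (pixels), "xyz" and "rotation" of the camera in the world. Camera axes: x right, y down, z forward; pixel columns grow to the right and rows downward; lengths in m; the calibration is good to about 2 mm. A picture is of the moment at which its call begins: read the wrist's pose just before it. camera_model takes no time and is no camera call; for the wrist camera it gives the pose at the moment of the call.
- job_done(): hands the job in; it is judged then, once.
The state is a dict: "t": time; "q": joint angles; "qd": joint speeds; "joint_efforts": joint torques, N m; "eef_pos": TCP position; "ee_rot": TCP orientation; "force": force on the tool from outside, world axes, zero at the start; "moment": the same for the moment, N m; "width": finger opening in m; "gripper_force": force on a finger pad.
Only numpy, scipy, OpenCV 4.12 (cv2) and the standard library are available. Lean on these libraries where they do the work, as an engineer would, in place of code of your own. Each camera call takes 0.05 s, during which the arm holds its last target. There are 200 camera calls.

## Working session

There is one attempt and no reset: what is moved stays moved. The work goes in short steps, Python scripts to look and compute and a tool call to move; the robot and the scene stay as the last step left them, time stands still between calls to the robot, and variables do not carry over. Pictures are saved under pics/ and viewed, at most 10 in all, crops included, and the job is handed in when it is done.

Besides the shell and the picture viewer there is one more tool, called after "Request:" by a JSON object that holds its "op" and its "data". apply_moves: Moves the arm, as the interface text tells. Shifts and turns lie within -1 to 1; 1 stands for 250 mm of shift or 30 degrees of turn. Its arguments: {"type":"object","properties":{"steps":{"type":"array"},"jaw":{"type":"number"},"newtons":{"type":"number"}},"required":["steps"]}

```bash
mkdir -p pics; python3 - <<'E'
from station import *
import cv2
for n in("top","side"):
    cv2.imwrite(f"pics/{n}0.png",grab_frame(n)); m=camera_model(n); print(n,m)
print(get_state())
E
```

```text
top {'fx': 445.1498373636611, 'fy': 445.1498373636611, 'cx': 313.71591761216393, 'cy': 203.4695806121807, 'xyz': array([0.29087735, 0.1099906 , 1.54120108]), 'rotation': array([-2.9678026 ,  0.00414226, -1.57831945])}
side {'fx': 374.0809547132702, 'fy': 374.0809547132702, 'cx': 316.82837738038154, 'cy': 193.67359343217592, 'xyz': array([0.21269   , 0.65588329, 0.88174998]), 'rotation': array([-2.46685157e+00, -1.08484399e-03, -2.57916927e+00])}
{'t': 0.1, 'q': array([ 1.58708323e+00,  3.59322415e-01,  1.11708629e-02, -3.28045511e-04,
       -1.22413204e+00, -2.88117114e-01]), 'qd': array([-0.0008287 , -0.00120698,  0.00216264, -0.00021261,  0.00032852,
        0.0002149 ]), 'joint_efforts': array([-2.98324048e-03, -5.84165704e+01,  2.93752491e+01,  7.01560423e+00,
        1.01923183e-02, -5.23477411e-05]), 'eef_pos': array([0.18112485, 0.64978522, 0.22571713]), 'ee_rot': array([ 3.14007905e+00, -1.26954118e-04, -2.71941803e-01]), 'force': array([-0.18597745,  1.32457889,  0.29630317]), 'moment': array([-0.00278434,  0.00838374,  0.02390885]), 'gripper_force': 0.0, 'width': 0.08754732655927318}
```

View pics/top0.png

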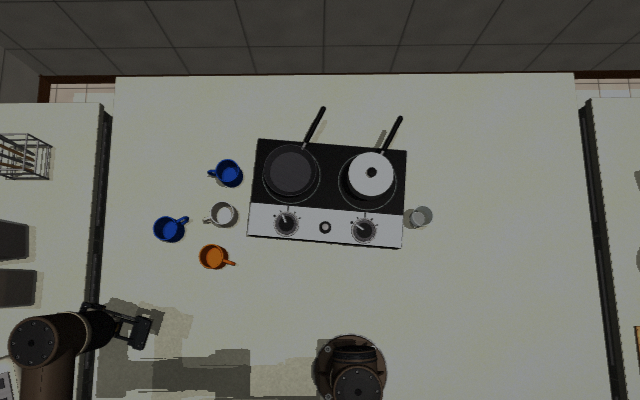

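View pics/side0.png

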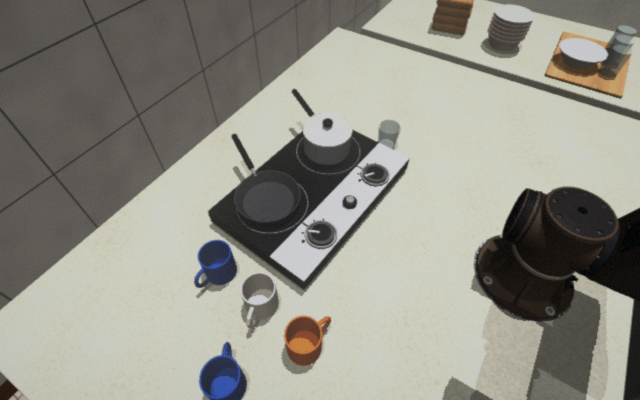

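The saucepan (white lid with knob, top view (371,172)) stands on the right ring, beside the tumbler at (418,216). Its dial is therefore the right one, at (364,230). The left dial is at (286,223) and the button at (325,227). The frying pan is at (291,172).

```bash
cat > h.py <<'E'
import numpy as np, cv2
from scipy.spatial.transform import Rotation as Ro
def cast(m,uv,z):
    R=Ro.from_euler('xyz',m['rotation']).as_matrix()
    d=R@[(uv[0]-m['cx'])/m['fx'],(uv[1]-m['cy'])/m['fy'],1]
    return m['xyz']+d*(z-m['xyz'][2])/d[2]
def proj(m,p):
    R=Ro.from_euler('xyz',m['rotation']).as_matrix()
    c=R.T@(np.array(p)-m['xyz']); return np.array([c[0]/c[2]*m['fx']+m['cx'],c[1]/c[2]*m['fy']+m['cy']])
def hobw(c,yaw,p):   # hob frame -> world
    return Ro.from_euler('z',yaw).apply(p)+np.array([c[0],c[1],0])
E
python3 - <<'E'
from station import *; from h import *
t=camera_model("top"); s=camera_model("side")
for n,a,b in(("L",(286,223),(320,233.5)),("R",(364,230),(374.5,174)),("B",(325,227),(349.5,201.5))):
    print(n,cast(t,a,.073).round(4),cast(s,b,.073).round(4))
im=cv2.resize(cv2.imread("pics/top0.png")[190:260,235:415],None,fx=4,fy=4,interpolation=3)
cv2.imwrite("pics/c1.png",im)
E
```

```text
L [0.4835 0.2068 0.073 ] [0.4807 0.2138 0.073 ]
R [ 0.4581 -0.0518  0.073 ] [ 0.4548 -0.0426  0.073 ]
B [0.4691 0.0773 0.073 ] [0.4672 0.0837 0.073 ]
```

View pics/c1.png

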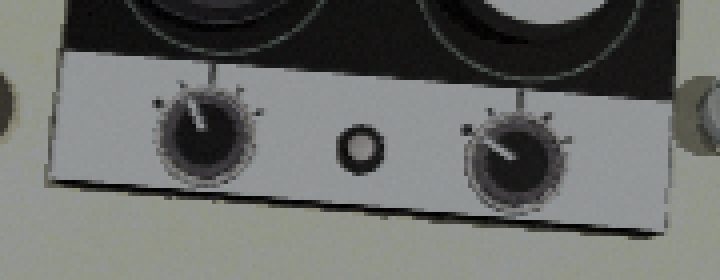

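The crop shows the left dial at (286,223) with its pointer on the short mark (0.52). The right dial is at (364,230) with its pointer on the off dot, and the button is at (325,227). The dials come out 259 mm apart (260 expected) and the hob yaw is about -0.098. I'll go above the strip for a close look.

Request:
{"op": "apply_moves", "data": {"steps": [{"translation": [0.048,-0.1,0.01],"rotation": [0,0,0.03]},{"translation": [0.096,-0.2,0.02],"rotation": [0,0,0.07]},{"translation": [0.144,-0.3,0.03],"rotation": [0,0,0.1]},{"translation": [0.192,-0.4,0.04],"rotation": [0,0,0.13]},{"translation": [0.24,-0.5,0.05],"rotation": [0,0,0.17]},{"translation": [0.288,-0.6,0.06],"rotation": [0,0,0.2]},{"translation": [0.336,-0.7,0.07],"rotation": [0,0,0.23]},{"translation": [0.384,-0.8,0.08],"rotation": [0,0,0.27]},{"translation": [0.432,-0.9,0.09],"rotation": [0,0,0.3]},{"translation": [0.48,-1,0.1],"rotation": [0,0,0.33]}], "jaw": 1, "newtons": 20}}

```text
t: 0.93
eef_pos: [0.3015, 0.3987, 0.2514]
ee_rot: [3.141, 0.0, -0.098]
force: [-0.4, 0.5, 0.1]
width: 0.0267
gripper_force: 0.0
```

Request:
{"op": "apply_moves", "data": {"steps": [{"translation": [0.05,-0.1,0],"rotation": [0,0,0]},{"translation": [0.1,-0.2,0],"rotation": [0,0,0]},{"translation": [0.15,-0.3,0],"rotation": [0,0,0]},{"translation": [0.2,-0.4,0],"rotation": [0,0,0]},{"translation": [0.25,-0.5,0],"rotation": [0,0,0]},{"translation": [0.3,-0.6,0],"rotation": [0,0,0]},{"translation": [0.35,-0.7,0],"rotation": [0,0,0]},{"translation": [0.4,-0.8,0],"rotation": [0,0,0]},{"translation": [0.45,-0.9,0],"rotation": [0,0,0]},{"translation": [0.5,-1,0],"rotation": [0,0,0]}]}}

```text
t: 1.77
eef_pos: [0.4264, 0.1488, 0.2515]
ee_rot: [-3.142, 0.0, -0.099]
force: [0.7, 0.7, 0.7]
width: 0.0004
gripper_force: 0.0
```

Request:
{"op": "apply_moves", "data": {"steps": [{"translation": [0.03,-0.06,0],"rotation": [0,0,0]},{"translation": [0.06,-0.12,0],"rotation": [0,0,0]},{"translation": [0.09,-0.18,0],"rotation": [0,0,0]},{"translation": [0.12,-0.24,0],"rotation": [0,0,0]},{"translation": [0.15,-0.3,0],"rotation": [0,0,0]},{"translation": [0.18,-0.36,0],"rotation": [0,0,0]},{"translation": [0.2,-0.44,0],"rotation": [0,0,0]},{"translation": [0.2,-0.48,0],"rotation": [0,0,0]},{"translation": [0.2,-0.48,0],"rotation": [0,0,0]},{"translation": [0.2,-0.48,0],"rotation": [0,0,0]}]}}

```text
t: 2.6
eef_pos: [0.4759, 0.0299, 0.2514]
ee_rot: [-3.142, 0.0, -0.1]
force: [-0.4, 0.0, -0.7]
width: 0.0006
gripper_force: 0.0
```

```bash
python3 - <<'E'
from station import *; from h import *
import pickle
s=get_state();m=camera_model("wrist");im=grab_frame("wrist");cv2.imwrite("pics/w1.png",im)
pickle.dump(m,open("w1.pkl","wb"))
print(s['t'],s['eef_pos'],s['ee_rot'],s['q'],s['force'],s['width'],m)
for p in((.4835,.2068,.073),(.4581,-.0518,.073),(.4691,.0773,.073)):print(proj(m,p))
E
```

```text
2.6 [0.47591636 0.02988362 0.25138   ] [-3.14158120e+00  3.91998078e-04 -1.00478147e-01] [ 4.76456130e-01  9.65599663e-03 -3.67904947e-01 -2.40313540e-04
 -1.19355770e+00  9.93950604e-01] [-0.40653109  0.01327084 -0.74130371] 0.0006218113977694835 {'fx': 347.72877688164095, 'fy': 347.72877688164095, 'cx': 321.3825693897816, 'cy': 196.76422278812254, 'xyz': array([0.54321619, 0.02250935, 0.40872291]), 'rotation': array([ 2.88408148e+00, -4.54603968e-04, -1.67255884e+00])}
[142.28193267 186.7434556 ]
[404.61470694 185.73065666]
[273.85548737 187.87949924]
```

View pics/w1.png

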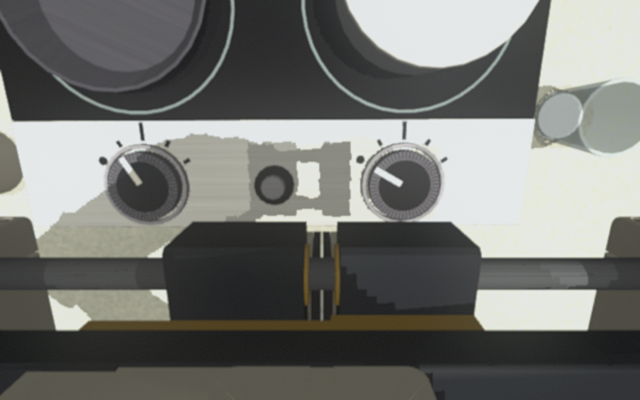

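The wrist view shows the right dial ring centred at about (402,182), the left at (146,183) and the button at (274,185). The tips of the shut fingers are near (322,260).

```bash
python3 - <<'E'
from h import *; import pickle
m=pickle.load(open("w1.pkl","rb"))
L=cast(m,(146.5,183),.068);R=cast(m,(402,182),.068)
print(L,R,np.linalg.norm(L-R),"yaw",np.arctan2(-(L-R)[0],(L-R)[1]), "mid",(L+R)/2)
for z in(.065,.07,.075,.08):print(z,cast(m,(274,185),z))
print("tcp px",proj(m,(.4759,.0299,.2514)))
print("off dot",cast(m,(360,159),.06),"long mark",cast(m,(404.5,130),.06))
cv2.imwrite("pics/c2.png",cv2.resize(cv2.imread("pics/w1.png")[130:310,230:450],None,fx=3.2,fy=3.2,interpolation=2))
E
```

```text
[0.48596122 0.20444488 0.068     ] [ 0.46093696 -0.05045659  0.068     ] 0.2561268700811733 yaw -0.09785873740069559 mid [0.47344909 0.07699415 0.068     ]
0.065 [0.47028938 0.07805182 0.065     ]
0.07 [0.47135022 0.07724386 0.07      ]
0.075 [0.47241106 0.07643591 0.075     ]
0.08 [0.4734719  0.07562795 0.08      ]
tcp px [320.18060898 248.94925947]
off dot [ 0.4870471  -0.01105351  0.06      ] long mark [ 0.51129786 -0.05687464  0.06      ]
```

View pics/c2.png

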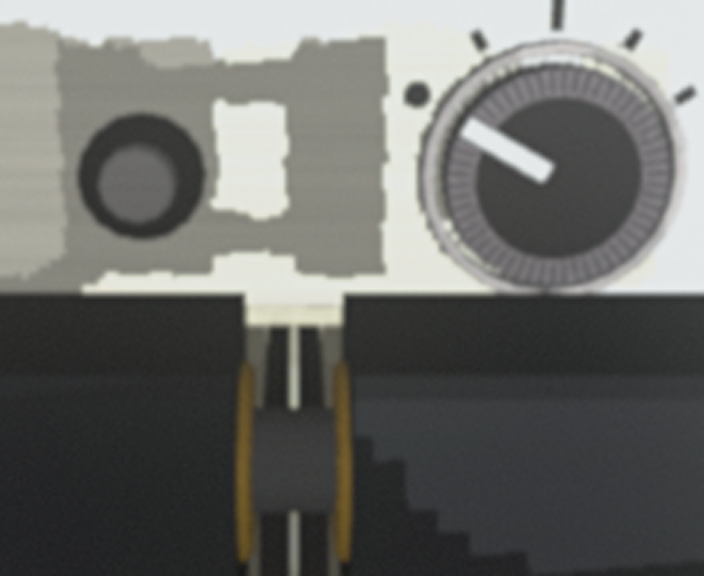

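The enlarged crop confirms the right dial, with its face centre at (404,186) and its pointer on the off dot. The button, at (273,187), sits slightly proud of its housing. I take the button as (0.470, 0.0775) and the dial as (0.459, -0.051), and move above the button first.

Request:
{"op": "apply_moves", "data": {"steps": [{"translation": [-0.01,0.08,-0.06],"rotation": [0,0,0]},{"translation": [-0.024,0.16,-0.14],"rotation": [0,0,0]},{"translation": [-0.024,0.19,-0.24],"rotation": [0,0,0]},{"translation": [-0.024,0.19,-0.34],"rotation": [0,0,0]},{"translation": [-0.024,0.19,-0.44],"rotation": [0,0,0]},{"translation": [-0.024,0.19,-0.52],"rotation": [0,0,0]},{"translation": [-0.024,0.19,-0.58],"rotation": [0,0,0]},{"translation": [-0.024,0.19,-0.62],"rotation": [0,0,0]},{"translation": [-0.024,0.19,-0.646],"rotation": [0,0,0]},{"translation": [-0.024,0.19,-0.646],"rotation": [0,0,0]}]}}

```text
t: 3.48
eef_pos: [0.4694, 0.078, 0.0889]
ee_rot: [3.14, 0.002, -0.098]
force: [-0.7, 0.3, -0.6]
width: 0.0006
gripper_force: 0.0
```

```bash
python3 - <<'E'
from station import *; from h import *
s=get_state();m=camera_model("wrist");im=grab_frame("wrist")
print(s['t'],s['eef_pos'],s['force'],proj(m,s['eef_pos']))
sd=grab_frame("side");d=camera_model("side");p=proj(d,s['eef_pos']);print(p,proj(d,(.47,.0775,.075)))
u,v=p.astype(int)
cv2.imwrite("pics/c3.png",np.hstack([cv2.resize(im[60:360,150:490],(400,353)),cv2.resize(sd[v-55:v+45,u-56:u+57],(400,353),interpolation=2)]))
E
```

```text
3.4833 [0.46937776 0.07801776 0.08893816] [-0.68376204  0.31079028 -0.6498474 ] [320.23615345 248.88166668]
[350.20910875 196.16025966] [349.74049677 199.10125237]
```

View pics/c3.png

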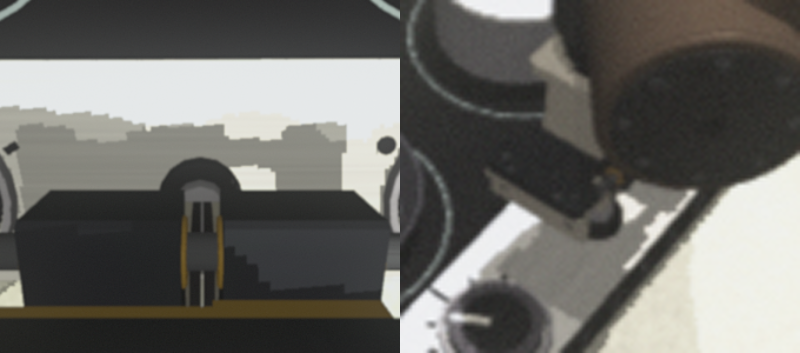

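The tip sits centred over the button housing: tip and housing are both at column 201 of the left crop. Pressing down slowly.

Request:
{"op": "apply_moves", "data": {"steps": [{"translation": [0,0,-0.006],"rotation": [0,0,0]},{"translation": [0,0,-0.012],"rotation": [0,0,0]},{"translation": [0,0,-0.018],"rotation": [0,0,0]},{"translation": [0,0,-0.024],"rotation": [0,0,0]},{"translation": [0,0,-0.03],"rotation": [0,0,0]},{"translation": [0,0,-0.036],"rotation": [0,0,0]},{"translation": [0,0,-0.042],"rotation": [0,0,0]},{"translation": [0,0,-0.048],"rotation": [0,0,0]},{"translation": [0,0,-0.048],"rotation": [0,0,0]},{"translation": [0,0,-0.048],"rotation": [0,0,0]}]}}

```text
t: 4.42
eef_pos: [0.4703, 0.0777, 0.0781]
ee_rot: [3.141, 0.0, -0.099]
force: [-0.7, -0.4, 3.0]
width: 0.0006
gripper_force: 1.4
```

Request:
{"op": "apply_moves", "data": {"steps": [{"translation": [0,0,-0.002],"rotation": [0,0,0]},{"translation": [0,0,-0.004],"rotation": [0,0,0]},{"translation": [0,0,-0.006],"rotation": [0,0,0]},{"translation": [0,0,-0.008],"rotation": [0,0,0]},{"translation": [0,0,-0.01],"rotation": [0,0,0]},{"translation": [0,0,-0.012],"rotation": [0,0,0]},{"translation": [0,0,-0.012],"rotation": [0,0,0]},{"translation": [0,0,-0.012],"rotation": [0,0,0]},{"translation": [0,0,-0.012],"rotation": [0,0,0]},{"translation": [0,0,-0.012],"rotation": [0,0,0]}]}}

```text
t: 5.25
eef_pos: [0.4704, 0.0777, 0.0761]
ee_rot: [-3.142, -0.001, -0.099]
force: [-5.6, -1.0, 15.1]
width: 0.0003
gripper_force: 7.7
```

Request:
{"op": "apply_moves", "data": {"steps": [{"translation": [0,0,-0.002],"rotation": [0,0,0]},{"translation": [0,0,-0.004],"rotation": [0,0,0]},{"translation": [0,0,-0.004],"rotation": [0,0,0]},{"translation": [0,0,-0.004],"rotation": [0,0,0]},{"translation": [0,0,-0.004],"rotation": [0,0,0]},{"translation": [0,0,-0.004],"rotation": [0,0,0]},{"translation": [0,0,-0.004],"rotation": [0,0,0]},{"translation": [0,0,-0.004],"rotation": [0,0,0]},{"translation": [0,0,-0.004],"rotation": [0,0,0]},{"translation": [0,0,-0.004],"rotation": [0,0,0]}]}}

```text
t: 6.08
eef_pos: [0.4704, 0.0777, 0.0758]
ee_rot: [-3.142, -0.001, -0.098]
force: [-8.2, -0.6, 25.2]
width: 0.0005
gripper_force: 12.5
```

Hard stop reached: 0.3 mm of extra travel added 10 N, so the button is fully in. I'll lift straight up and then go over to the dial's front right, with the tool pre-turned 30°.

Request:
{"op": "apply_moves", "data": {"steps": [{"translation": [0,0,0.03],"rotation": [0,0,0]},{"translation": [0,0,0.08],"rotation": [0,0,0]},{"translation": [0,0,0.14],"rotation": [0,0,0]},{"translation": [0,0,0.16],"rotation": [0,0,0]},{"translation": [-0.02,-0.09,0.16],"rotation": [0,0,0.16]},{"translation": [-0.04,-0.18,0.16],"rotation": [0,0,0.33]},{"translation": [-0.06,-0.28,0.16],"rotation": [0,0,0.5]},{"translation": [-0.08,-0.38,0.16],"rotation": [0,0,0.67]},{"translation": [-0.1,-0.48,0.16],"rotation": [0,0,0.84]},{"translation": [-0.122,-0.558,0.16],"rotation": [0,0,1]}]}}

```text
t: 6.92
eef_pos: [0.4391, -0.0631, 0.1136]
ee_rot: [-3.141, 0.0, 0.429]
force: [0.8, 0.0, -0.5]
width: 0.0006
gripper_force: 0.0
```

Request:
{"op": "apply_moves", "data": {"steps": [{"translation": [0,0,-0.02],"rotation": [0,0,0]},{"translation": [0,0,-0.04],"rotation": [0,0,0]},{"translation": [0,0,-0.06],"rotation": [0,0,0]},{"translation": [0,0,-0.08],"rotation": [0,0,0]},{"translation": [0,0,-0.1],"rotation": [0,0,0]},{"translation": [0,0,-0.11],"rotation": [0,0,0]},{"translation": [0,0,-0.12],"rotation": [0,0,0]},{"translation": [0,0,-0.12],"rotation": [0,0,0]},{"translation": [0,0,-0.12],"rotation": [0,0,0]},{"translation": [0,0,-0.12],"rotation": [0,0,0]}]}}

```text
t: 7.75
eef_pos: [0.4399, -0.0617, 0.0842]
ee_rot: [3.142, -0.0, 0.425]
force: [-0.1, -0.1, 0.2]
width: 0.0004
gripper_force: 0.0
```

```bash
python3 - <<'E'
from station import *; from h import *
s=get_state();m=camera_model("wrist");im=grab_frame("wrist");sd=grab_frame("side")
print(s['t'],s['eef_pos'],s['ee_rot'],s['force'],proj(camera_model("side"),s['eef_pos']))
cv2.imwrite("pics/c4.png",np.hstack([cv2.resize(im,(480,300)),cv2.resize(sd[120:240,300:420],(300,300),interpolation=2)]))
E
```

```text
7.75 [ 0.4398967  -0.06165352  0.0841964 ] [ 3.14152743e+00 -2.42433662e-04  4.24757468e-01] [-0.05736613 -0.11156782  0.17872771] [382.61310699 169.29341593]
```

View pics/c4.png

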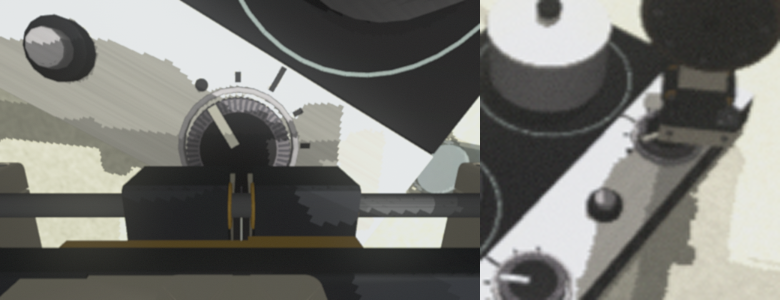

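The button is back up, the dial pointer is still on the off dot, and the tip is over the dial's front. Lowering onto it.

Request:
{"op": "apply_moves", "data": {"steps": [{"translation": [0,0,-0.008],"rotation": [0,0,0]},{"translation": [0,0,-0.016],"rotation": [0,0,0]},{"translation": [0,0,-0.024],"rotation": [0,0,0]},{"translation": [0,0,-0.03],"rotation": [0,0,0]},{"translation": [0,0,-0.036],"rotation": [0,0,0]},{"translation": [0,0,-0.04],"rotation": [0,0,0]},{"translation": [0,0,-0.044],"rotation": [0,0,0]},{"translation": [0,0,-0.046],"rotation": [0,0,0]},{"translation": [0,0,-0.046],"rotation": [0,0,0]},{"translation": [0,0,-0.046],"rotation": [0,0,0]}]}}

```text
t: 8.68
eef_pos: [0.4397, -0.0619, 0.0732]
ee_rot: [3.141, 0.0, 0.425]
force: [-4.2, 0.4, 8.6]
width: 0.0005
gripper_force: 4.9
```

Request:
{"op": "apply_moves", "data": {"steps": [{"translation": [0,0,-0.002],"rotation": [0,0,0]},{"translation": [-0.002,0.0034,-0.002],"rotation": [0,0,-0.083]},{"translation": [-0.0036,0.0068,-0.002],"rotation": [0,0,-0.167]},{"translation": [-0.0064,0.014,-0.002],"rotation": [0,0,-0.333]},{"translation": [-0.0084,0.0212,-0.002],"rotation": [0,0,-0.5]},{"translation": [-0.01,0.0288,-0.002],"rotation": [0,0,-0.667]},{"translation": [-0.0112,0.0364,-0.002],"rotation": [0,0,-0.833]},{"translation": [-0.0112,0.044,-0.002],"rotation": [0,0,-1]},{"translation": [-0.0112,0.044,-0.002],"rotation": [0,0,-1]},{"translation": [-0.0112,0.044,-0.002],"rotation": [0,0,-1]}]}}

```text
t: 9.52
eef_pos: [0.4368, -0.051, 0.0731]
ee_rot: [3.141, -0.0, -0.099]
force: [-6.9, 0.5, 16.0]
width: 0.0006
gripper_force: 7.9
```

```bash
python3 - <<'E'
from station import *; from h import *
s=get_state();im=grab_frame("wrist")
print(s['t'],s['eef_pos'],s['ee_rot'],s['force'])
cv2.imwrite("pics/c5.png",cv2.resize(im[60:260,200:440],None,fx=2,fy=2))
E
```

```text
9.5167 [ 0.43684527 -0.05095477  0.0730616 ] [ 3.14106641e+00 -9.42789680e-05 -9.88572848e-02] [-6.90219128  0.45916483 15.99916391]
```

View pics/c5.png

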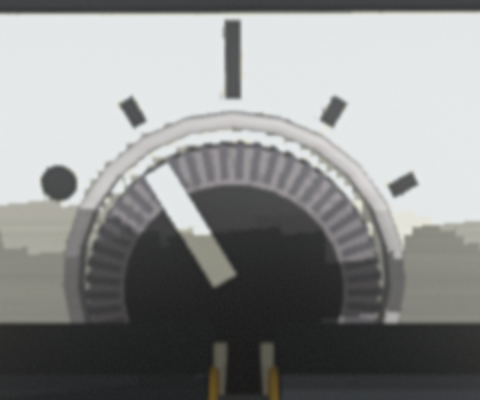

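The pointer is at the first short mark and is following without slip. Carrying on another 30°.

Request:
{"op": "apply_moves", "data": {"steps": [{"translation": [0.0002,0.0038,0],"rotation": [0,0,-0.083]},{"translation": [0.0004,0.0076,0],"rotation": [0,0,-0.167]},{"translation": [0.0016,0.015,0],"rotation": [0,0,-0.333]},{"translation": [0.0032,0.0228,0],"rotation": [0,0,-0.5]},{"translation": [0.0056,0.03,0],"rotation": [0,0,-0.667]},{"translation": [0.0084,0.037,0],"rotation": [0,0,-0.833]},{"translation": [0.012,0.044,0],"rotation": [0,0,-1]},{"translation": [0.012,0.044,0],"rotation": [0,0,-1]},{"translation": [0.012,0.044,0],"rotation": [0,0,-1]},{"translation": [0.012,0.044,0],"rotation": [0,0,-1]}]}}

```text
t: 10.4
eef_pos: [0.4398, -0.0398, 0.073]
ee_rot: [3.141, -0.0, -0.622]
force: [-6.2, 2.5, 16.3]
width: 0.0006
gripper_force: 8.2
```

Request:
{"op": "apply_moves", "data": {"steps": [{"translation": [0,0,0.01],"rotation": [0,0,0]},{"translation": [0,0,0.03],"rotation": [0,0,0]},{"translation": [0,0,0.07],"rotation": [0,0,0]},{"translation": [0,0,0.14],"rotation": [0,0,0.1]},{"translation": [0,0,0.22],"rotation": [0,0,0.3]},{"translation": [0,0,0.32],"rotation": [0,0,0.5]},{"translation": [0,0,0.42],"rotation": [0,0,0.7]},{"translation": [0,0,0.52],"rotation": [0,0,0.9]},{"translation": [0,0,0.58],"rotation": [0,0,1]},{"translation": [0,0,0.6],"rotation": [0,0,1]}]}}

```text
t: 11.23
eef_pos: [0.4412, -0.0396, 0.225]
ee_rot: [-3.14, -0.004, -0.096]
force: [0.4, 0.2, 1.3]
width: 0.0005
gripper_force: 0.0
```

```bash
python3 - <<'E'
from station import *; from h import *
s=get_state();im=grab_frame("wrist");t=grab_frame("top")
print(s['t'],s['eef_pos'],s['ee_rot'],s['force'])
cv2.imwrite("pics/c6.png",np.vstack([cv2.resize(im[:270],(640,270)),cv2.resize(t[90:260,140:450],(580,318))[:,:,:].copy() if 0 else cv2.copyMakeBorder(cv2.resize(t[90:260,140:450],(580,318)),0,0,0,60,0)]))
E
```

```text
11.2333 [ 0.44123704 -0.03960984  0.22499821] [-3.14021208 -0.0043963  -0.09592278] [0.41133612 0.19825429 1.33177387]
```

View pics/c6.png

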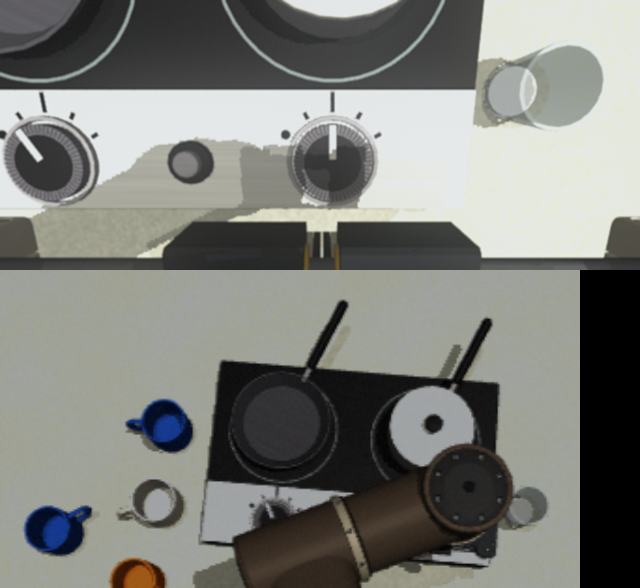

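The right dial's pointer at (332,140) lines up with the long mark at (332,101). The left dial is still on its short mark, the button is up, and the pans, mug and tumbler haven't moved. The arm is clear, so I'm handing in.

```bash
python3 -c "
from station import *
print(job_done())"
```

```text
the job is handed in; nothing more can be done
None
```

I pressed the power button fully in and it came back up. I then turned the right dial, in front of the saucepan's ring, to its long mark; the left dial, pans, mug and tumbler look unmoved, and the job was handed in at about 11 s (no verdict was returned).

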